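Shim out the play of a lens carriage with slotted spacers

ROBOT

A 6-joint arm with a two-finger parallel gripper is mounted at the origin on the work surface; the furniture and walls round the work are solid. World frame = base frame: x ahead of the robot, y to its left, z up, the work surface at z = 0. Lengths are in m, angles in rad, forces in N, time in s.
With the tool pointing down it reaches from about 0.35 to 0.875 m from the base axis. Payload 15.5 kg.
Tool frame: the origin (TCP) lies between the finger pads; the fingertips stand tips_ahead ahead of it and the grasp point (between the pads) lies 3 mm ahead of it (tips_ahead is the distance from the TCP to the fingertips, in m); z points along the fingers, y is the line along which they close (so a half turn about z gives the same grasp; the last joint's range is limited). The gripper opens to 85 mm and grips with 20 to 120 N. Pads are 22 mm wide; open, the fingers measure 114 mm over their backs; the gripper's body (76 mm by 85 mm) begins 54 mm behind the grasp point. The pads swing forward as they close: fully open they stand 13 mm farther back than shut.
Start: joints at [-1.224, 0.494, 1.345, -0, 1.302, -0.096], TCP at [0.267, -0.565, 0.253] pointing down, gripper open.
Joint ranges: [-2.91, 2.91], [-0.82, 2.16], [0.22, 2.67], [-1.22, 4.37], [0.12, 2.79], [-3.08, 3.08]. Speed limits (rad/s): [1.89, 1.89, 2.57, 3.01, 3.01, 3.01].

INTERFACE

Orientations are given as a unit quaternion [w, x, y, z].
In Python, from bench import goto, line_to, set_joints, grip, wait, ik, get_state, read_camera, PlanningError, hand_in, tips_ahead gives the robot as it stands. Calls block until the motion is done:
- goto(position, orientation): joint-space move of the TCP to a pose.
- line_to(position, orientation=None, speed=0.15): straight line of the TCP; orientation=None keeps the orientation; speed is the mean speed in m/s.
- set_joints(angles): joint-space move.
- grip(opening): finger opening in m; the grip force is fixed at half the most; returns when the fingers have stopped.
- wait(seconds).
- ik(position, orientation): joint angles nearest the present ones, or None.
- get_state(): the state.
- read_camera(name): name is "side" or "top" or "wrist"; returns a dict with "color" (384x512x3 uint8, red, green, blue), "intrinsics" (3x3 intrinsics, pixels), "rvec" (rotation vector, rad) and "tvec" (3), from world to camera coordinates, as OpenCV has them; the wrist camera has in their place "tool_from_camera" (4x4, takes a point from camera to tool coordinates, whose origin is the TCP and whose axes are the flange's). Camera axes: x right, y down, z forward; pixel columns grow to the right and rows downward; lengths in m; the calibration is good to about 2 mm. A picture is of the moment at which its call begins: read the wrist's pose just before it. There is no depth.
A pose or a line that the arm cannot do raises PlanningError and nothing moves.
- hand_in(): hands the job in; it is judged then, once.
The state is a dict: "time_s": time; "qpos": joint angles; "qd": joint speeds; "effort": joint torques, N m; "tool_pos": TCP position; "tool_rot": TCP orientation; "wrist_force": force on the tool from outside, world axes, zero at the start; "wrist_torque": the same for the moment, N m; "gripper_width": finger opening in m; "grasp_force": force on a finger pad.
Only numpy, scipy, OpenCV 4.12 (cv2) and the standard library are available. Lean on these libraries where they do the work, as an engineer would, in place of code of your own. Each camera call takes 0.05 s, during which the arm holds its last target. There are 200 camera calls.

TASK

On the small optical bench, slide the lens carriage by its star knob fully home against its end bracket, then hang over its square bar, in the gap between the carriage and the stop block, the flat slotted spacer from the rack whose thickness leaves a gap that the tapered one can fill. Then lower the tapered spacer upright over the bar into what is left of the gap and press it down, firmly but without forcing it, until it bites and the carriage has no play left. Finish while still gripping the tapered spacer in place, so that the clamp can be tightened, and knock nothing over.

Things in the scene. Friction and masses are not known exactly. Their poses are not given: they have to be found in the camera images.
- bench: Small grey optical bench: base 74 x 250 mm, 12 mm high; two end brackets 102 mm high, inner faces at y -110 and +84 mm; between them a square steel bar, 16 x 16 mm, its axis 80 mm above the work surface. Origin: on the base's underside, below the bar axis, where the carriage's gap-side face is when home. y along the bar towards the stop, x across, z up.
- carriage (a joint): How far (m) the lens carriage stands from home along the bar: 0 = home, its back against the end bracket; grows towards the stop block, to 0.012. Slides with about 1.5 N of friction and stays where left.
- carriage_face (a point): On the bar axis, in the carriage's face towards the stop block. The carriage is an aluminium block 50 mm wide, 110 mm long, top 18 mm above the bar axis; upper edge of this face rounded to 8 mm. A lens ring at its far end stands up to 76 mm above the bar axis.
- knob_top (a point): Middle of the top of the black star knob on the carriage, 58 mm back from the carriage's face. Knob 38 mm across, lobes from 12 mm below this point up to it; carriage's top 29 mm below it. Pinch it from above across the bar (along bench x) and slide the carriage with it.
- stop: Aluminium stop block clamped fast on the bar, 50 mm wide, 28 mm long, top 18 mm above the bar axis, upper edge of its face rounded to 8 mm. Origin: on the bar axis in its face towards the carriage. The gap (along bench y, from carriage_face to here) is 13 to 31 mm with the carriage home.
- rack: Grey fixed rack, 60 x 128 mm, four pockets in a row along its y, in rising y: the 8, 14 and 20 mm flat spacers (pocket floors at z 28 mm, rim 56 mm), then the tapered one (floor z 6 mm, rim 34 mm), all standing upright, 28 mm deep, with about 1.5 mm of play. Origin: on the underside, near the middle.
- spacer_8: Flat slotted aluminium spacer 8 mm thick (y), 44 mm wide (x), in the rack. Origin: centre under its two leg tips. Slot from below 19 mm wide, 52 mm deep; plate top at z 62 mm; above it a gripping stem 18 mm wide (x), 6 mm thick (y), to z 94 mm: pinch it across the 18 mm. Leg tips tapered. Hung on the bar, its origin is 44 mm below the bar axis. About 62 g.
- spacer_14: Flat slotted aluminium spacer 14 mm thick (y), 44 mm wide (x), in the rack. Origin: centre under its two leg tips. Slot from below 19 mm wide, 52 mm deep; plate top at z 62 mm; above it a gripping stem 18 mm wide (x), 12 mm thick (y), to z 94 mm: pinch it across the 18 mm. Leg tips tapered. Hung on the bar, its origin is 44 mm below the bar axis. About 86 g.
- spacer_20: Flat slotted aluminium spacer 20 mm thick (y), 44 mm wide (x), in the rack. Origin: centre under its two leg tips. Slot from below 19 mm wide, 52 mm deep; plate top at z 62 mm; above it a gripping stem 18 mm wide (x), 18 mm thick (y), to z 94 mm: pinch it across the 18 mm. Leg tips tapered. Hung on the bar, its origin is 44 mm below the bar axis. About 110 g.
- taper: Tapered slotted aluminium spacer, 44 mm wide (x), 112 mm high, about 120 g, in the rack. Origin: centre under its leg tips. Slot from below 19 mm wide, 68 mm deep. One face flat at y +1.5 mm (towards rack +y); the legs are 3 mm thick up to z 18 mm, then thicken 1 in 5 on the -y side to 13 mm at z 68. Fits gaps of 4 to 12.5 mm beside a flat spacer.
- taper_head (a point): Middle of the tapered spacer's head (44 mm wide in x, 13 mm thick in y, 68 to 112 mm above its tips): 97 mm above its tips and 5 mm to its -y side. Pinch it here across the 44 mm; the fingers then pass outside a flat spacer's stem. It bears on the carriage about 12 mm above the bar axis; pressed down with 8 to 15 N it bites and stops.
- beaker: Bystander: small clear glass beaker, 52 x 68 mm, standing loose; origin under its centre.
- bottle: Bystander: clear sample bottle with a white cap, 58 x 128 mm, standing loose; origin under its centre.
Things that resemble listed ones, but are neither listed nor needed, are in the scene too. Leave any yellow look-alike of the spacer_14 alone.

How it is judged:
By the outcome, as a careful person would: the job done as asked, in the order asked, and still so for the second after the job is handed in, while the arm keeps its last pose, push and grip.
It also fails if it takes over 51 s, if anything falls off the work surface, if the arm or the gripper's body presses on something with over 40 N, if the wrist force passes 120 N, or if a joint passes its speed limit or range.

## Working session

There is one attempt and no reset: what is moved stays moved. The work goes in short steps, each a Python script; the robot and the scene stay as the last script left them, time stands still between calls to the robot, and variables do not carry over. Pictures are saved under pics/ and viewed, at most 10 in all, crops included, and the job is handed in when it is done.

```bash
ls; mkdir -p pics; python3 - <<'E'
from bench import *
import cv2,json,numpy as np
s=get_state();print({k:np.round(v,3).tolist() for k,v in s.items()},tips_ahead)
ims=[]
for n in ("top","side"):
    r=read_camera(n);np.savez(f"{n}0.npz",**r);print(n,r['intrinsics'].tolist(),r['rvec'],r['tvec'])
    R=cv2.Rodrigues(np.array(r['rvec']))[0];print(-R.T@np.array(r['tvec']))
    ims.append(r['color'][...,::-1])
cv2.imwrite("pics/top0.png",cv2.resize(ims[0],(800,600)))
cv2.imwrite("pics/side0.png",cv2.resize(ims[1],(800,600)))
E
```

```text
pics
{'time_s': 0.0, 'qpos': [-1.224, 0.494, 1.346, -0.0, 1.303, -0.096], 'qd': [0.0, -0.001, 0.001, -0.001, -0.001, 0.002], 'effort': [0.004, -88.215, -38.388, -0.0, 0.01, 0.0], 'tool_pos': [0.267, -0.565, 0.253], 'tool_rot': [-0.001, 0.976, 0.219, -0.0], 'wrist_force': [-0.632, 0.067, -0.356], 'wrist_torque': [0.03, -0.043, 0.007], 'grasp_force': 0.0, 'gripper_width': 0.085} 0.022
top [[477.2207746592972, 0.0, 253.28770122221735], [0.0, 477.2207746592972, 192.28894737034193], [0.0, 0.0, 1.0]] [ 2.20180412 -2.14342518  0.12725131] [-0.33635103  0.48284556  0.93153747]
[ 0.39076318 -0.3133843   0.98139102]
side [[460.87414835328997, 0.0, 253.91143882397807], [0.0, 460.87414835328997, 190.7160800440464], [0.0, 0.0, 1.0]] [ 1.86600206 -1.47227163  0.68319063] [-0.44059422  0.3320355   0.66721029]
[-0.18314845 -0.49427483  0.68679651]
```

View pics/top0.png

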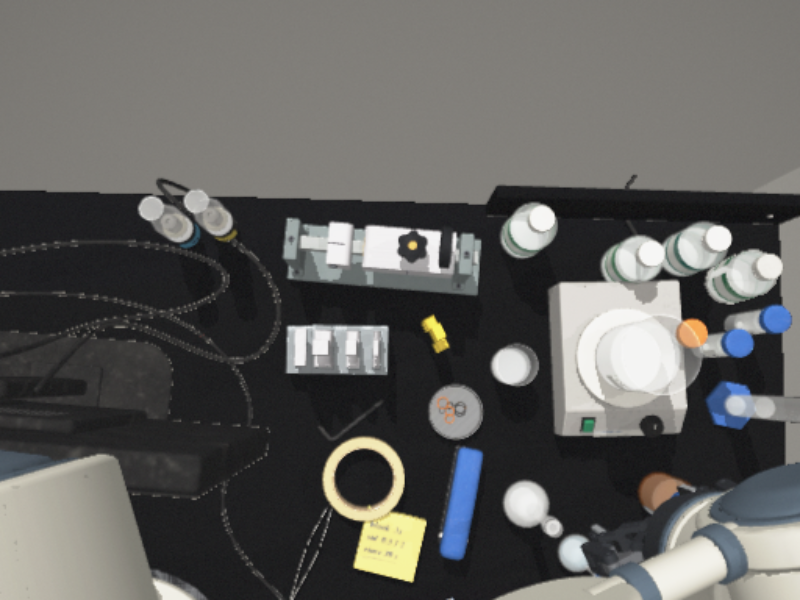

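View pics/side0.png

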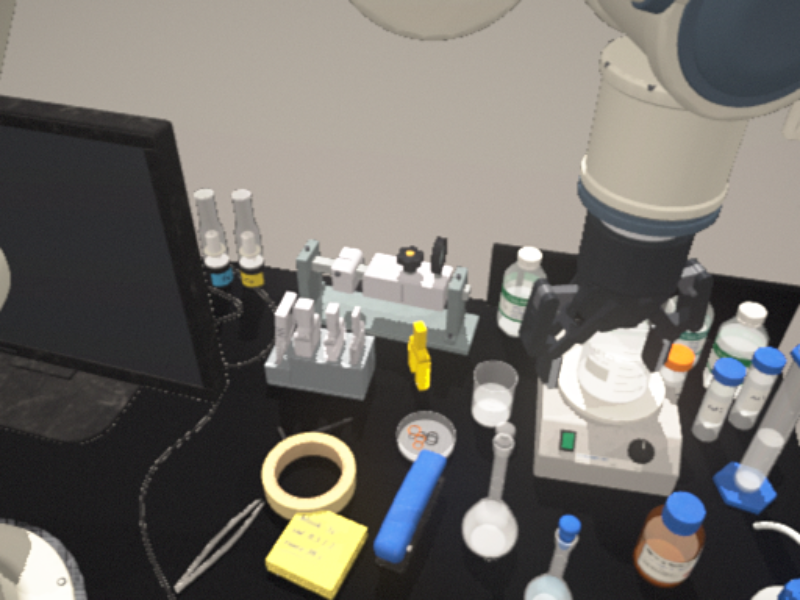

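The top view shows the bench at (380,255) with its knob at (412,246), and the gap at about (357,248). The rack is at (338,350). Its stems run from left (+y) to right: taper (300,347), 20 mm (321,347), 14 mm (352,347), 8 mm (378,350).

Possible mix-ups are the three flat spacers with each other, the taper at (300,347), and the yellow fake at (435,333), which I'll leave alone. I'll get coarse positions next, then a closer wrist view.

```bash
cat > h.py <<'E'
from bench import *
import cv2,numpy as np
from scipy.spatial.transform import Rotation as Ro
def cam(r,st=None):
    K=np.array(r['intrinsics'])
    if 'rvec' in r:
        R=cv2.Rodrigues(np.array(r['rvec']))[0].T; c=-R@np.array(r['tvec'])
    else:
        w,x,y,z=st['tool_rot']; Rt=Ro.from_quat([x,y,z,w]).as_matrix()
        T=np.array(r['tool_from_camera']); R=Rt@T[:3,:3]; c=Rt@T[:3,3]+np.array(st['tool_pos'])
    return K,R,c
def ray(C,p,z):
    K,R,c=C; d=R@np.linalg.inv(K)@np.array([p[0],p[1],1.]); return c+d*(z-c[2])/d[2]
def proj(C,P):
    K,R,c=C; q=K@(R.T@(np.array(P)-c)); return q[:2]/q[2]
def down(yaw):  # tool z down, tool y axis along world angle yaw
    y=np.array([np.cos(yaw),np.sin(yaw),0]); z=np.array([0,0,-1.]); x=np.cross(y,z)
    q=Ro.from_matrix(np.c_[x,y,z]).as_quat(); return [float(q[3]),*map(float,q[:3])]
E
python3 - <<'E'
from h import *
r=dict(np.load('top0.npz'));C=cam(r);s=.64
for n,p,z in [('knob',(412,246),.127),('fixed end',(292,222),.102),('end2',(467,236),.102),('stopTL',(330,223),.098),('stopTR',(350,223),.098),('carL',(365,227),.098),
 ('taper',(300,347),.118),('s20',(321,343),.122),('s8',(378,343),.122),('rackTL',(287,327),.034),('rackTR',(387,326),.056),('rackBR',(388,373),.056),('bottle',(541,216),.128),('beaker',(515,365),.07)]:
    print(n,np.round(ray(C,(p[0]*s,p[1]*s),z),4))
w=read_camera('wrist');print(w['intrinsics'].tolist(),np.round(w['tool_from_camera'],3).tolist())
E
```

```text
knob [ 0.5453 -0.3394  0.127 ]
fixed end [ 0.5748 -0.1958  0.102 ]
end2 [ 0.5638 -0.4058  0.102 ]
stopTL [ 0.5758 -0.241   0.098 ]
stopTR [ 0.5764 -0.265   0.098 ]
carL [ 0.5721 -0.2832  0.098 ]
taper [ 0.4251 -0.2132  0.118 ]
s20 [ 0.4301 -0.2376  0.122 ]
s8 [ 0.4319 -0.3031  0.122 ]
rackTL [ 0.4533 -0.1859  0.034 ]
rackTR [ 0.4565 -0.3129  0.056 ]
rackBR [ 0.3984 -0.3157  0.056 ]
bottle [ 0.5849 -0.4892  0.128 ]
beaker [ 0.412  -0.4704  0.07  ]
[[344.30681114149223, 0.0, 252.72068311505956], [0.0, 344.30681114149223, 191.13839760895763], [0.0, 0.0, 1.0]] [[-0.001, -0.949, -0.314, 0.079], [1.0, -0.0, -0.001, 0.001], [0.001, -0.314, 0.949, -0.12], [0.0, 0.0, 0.0, 1.0]]
```

```bash
python3 - <<'E'
from h import *
for p in [(.5,-.27,.31),(.545,-.34,.127),(.43,-.2,.1)]:
    for y in (0,np.pi,np.pi*1.0-.1): print(p,round(y,2),np.round(ik(list(p),down(y)),2) if ik(list(p),down(y)) is not None else None)
goto([.5,-.27,.29],down(0))
st=get_state();r=read_camera('wrist');np.savez('w1.npz',tool_pos=st['tool_pos'],tool_rot=st['tool_rot'],**r)
print(st['time_s'],st['tool_pos'])
cv2.imwrite('pics/w1.png',cv2.resize(r['color'][...,::-1],(800,600),interpolation=cv2.INTER_CUBIC))
E
```

```text
(0.5, -0.27, 0.31) 0 [-0.6   0.36  1.41 -0.    1.37 -0.6 ]
(0.5, -0.27, 0.31) 3.14 [-0.6   0.36  1.41 -0.    1.37  2.54]
(0.5, -0.27, 0.31) 3.04 [-0.6   0.36  1.41 -0.    1.37  2.64]
(0.545, -0.34, 0.127) 0 [-0.65  0.65  1.43 -0.    1.06 -0.65]
(0.545, -0.34, 0.127) 3.14 [-0.65  0.65  1.43 -0.    1.06  2.49]
(0.545, -0.34, 0.127) 3.04 [-0.65  0.65  1.43 -0.    1.06  2.59]
(0.43, -0.2, 0.1) 0 [-0.56  0.52  1.88 -0.    0.75 -0.56]
(0.43, -0.2, 0.1) 3.14 [-0.56  0.52  1.88 -0.    0.75  2.58]
(0.43, -0.2, 0.1) 3.04 [-0.56  0.52  1.88 -0.    0.75  2.68]
1.5583 [ 0.49967941 -0.27091751  0.28986825]
```

View pics/w1.png

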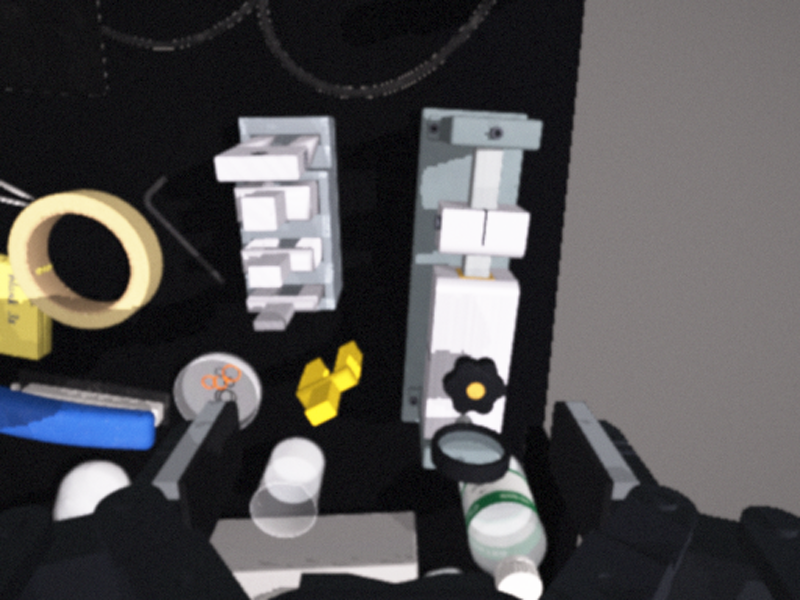

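The wrist view has +y up. The rack column is, from the top: taper head (265,160), 20 mm stem (265,210), 14 mm (267,270), 8 mm (272,322). The yellow fake is at (330,385). On the bench, the stop is at (483,230), the gap at (478,265), the carriage at (470,340) and the knob at (476,390).

```bash
python3 - <<'E'
from h import *
r=dict(np.load('w1.npz'));C=cam(r,r);s=.64
f=lambda p,z:ray(C,((p[0]+.5)*s-.5,(p[1]+.5)*s-.5),z)
im=r['color'].astype(int);m=(im[...,0]-im[...,2]>70)&(im[...,0]>150)
m[:,:280]=0;m[:230]=0
ys,xs=np.nonzero(m[:280]);k=ray(C,(xs.mean(),ys.mean()),.127);print('knob',k,len(xs),xs.mean()/s,ys.mean()/s)
for n,p,z in [('brTL',(453,116),.102),('brTR',(541,121),.102),('brBR',(540,149),.102),('brBL',(445,143),.102),
('stTL',(441,203),.098),('stTR',(529,209),.098),('stBR',(525,255),.098),('stBL',(438,250),.098),('carTL',(434,270),.098),('carTR',(518,276),.098),('carBL',(424,430),.098),
('barL',(475,150),.088),('barR',(502,151),.088),('barLgap',(466,262),.088),('barRgap',(491,264),.088),
('tapL',(217,180),.118),('tapR',(301,178),.118),('tapTR',(313,140),.118),('s20BL',(244,230),.122),('s20BR',(283,230),.122),('s14BL',(249,286),.122),('s14BR',(288,284),.122),('s8BL',(254,328),.122),('s8BR',(287,326),.122),
('rkTL',(238,117),.034),('rkTR',(334,117),.034),('rkBR',(335,308),.056),('rkBL',(243,312),.056)]:
    print(n,np.round(f(p,z),4))
E
```

```text
knob [ 0.54558892 -0.34113972  0.127     ] 96 475.1953125 390.10416666666663
brTL [ 0.5302 -0.1886  0.102 ]
brTR [ 0.578  -0.1913  0.102 ]
brBR [ 0.5787 -0.206   0.102 ]
brBL [ 0.5262 -0.2027  0.102 ]
stTL [ 0.5252 -0.236   0.098 ]
stTR [ 0.5761 -0.2396  0.098 ]
stBR [ 0.5758 -0.2669  0.098 ]
stBL [ 0.524  -0.2637  0.098 ]
carTL [ 0.5219 -0.276   0.098 ]
carTR [ 0.5725 -0.2798  0.098 ]
carBL [ 0.5175 -0.3857  0.098 ]
barL [ 0.5449 -0.2071  0.088 ]
barR [ 0.5605 -0.2077  0.088 ]
barLgap [ 0.5422 -0.2736  0.088 ]
barRgap [ 0.5577 -0.2749  0.088 ]
tapL [ 0.4039 -0.2207  0.118 ]
tapR [ 0.4487 -0.2198  0.118 ]
tapTR [ 0.4561 -0.2004  0.118 ]
s20BL [ 0.417  -0.2469  0.122 ]
s20BR [ 0.4381 -0.2469  0.122 ]
s14BL [ 0.417  -0.2785  0.122 ]
s14BR [ 0.4389 -0.2774  0.122 ]
s8BL [ 0.4176 -0.3037  0.122 ]
s8BR [ 0.4367 -0.3025  0.122 ]
rkTL [ 0.3947 -0.1882  0.034 ]
rkTR [ 0.4583 -0.1884  0.034 ]
rkBR [ 0.4566 -0.3146  0.056 ]
rkBL [ 0.3922 -0.3174  0.056 ]
```

```bash
python3 - <<'E'
from h import *
th=-.05;q=down(th);k=np.array([.5456,-.3411]);u=np.array([np.sin(th),-np.cos(th)])  # toward home
goto([*k,.19],q);line_to([*k,.130],speed=.12)
grip(.03);s=get_state();print(s['time_s'],s['gripper_width'],s['wrist_force'],s['tool_pos'])
f0=np.array(s['wrist_force'][:2])
for i in range(1,16):
    d=.002*i if i<2 else .002+.001*(i-1)
    p=k+u*d;line_to([*p,.130],speed=.03)
    s=get_state();f=(np.array(s['wrist_force'][:2])-f0)@u
    print(round(d,4),round(f,2),np.round(s['tool_pos'][:2],4))
    if f<-8:break
print(s['time_s'])
E
```

```text
3.375 0.03502413484645366 [1.07409959 0.33315591 6.42660688] [ 0.54647424 -0.34152563  0.13097192]
0.002 0.88 [ 0.5463 -0.3437]
0.003 0.15 [ 0.5463 -0.3446]
0.004 0.13 [ 0.5462 -0.3456]
0.005 -0.67 [ 0.5462 -0.3466]
0.006 -5.31 [ 0.5461 -0.3469]
0.007 -11.71 [ 0.5461 -0.347 ]
4.875
```

```bash
python3 - <<'E'
from h import *
grip(.085);s=get_state();p=s['tool_pos'];th=-.05
def shot(n):
    st=get_state();r=read_camera('wrist');np.savez(n+'.npz',tool_pos=st['tool_pos'],tool_rot=st['tool_rot'],**r)
    return r['color'][...,::-1]
line_to([.5461,-.349,.175],speed=.15);a=shot('w2')
goto([.43,-.335,.215],down(0));b=shot('w3')
print(get_state()['time_s'])
r=dict(np.load('w2.npz'));C=cam(r,r);print(proj(C,(.549,-.28,.088)))
r=dict(np.load('w3.npz'));C=cam(r,r);print(proj(C,(.427,-.25,.122)))
a=a[0:230,130:400];b=b[0:230,130:400]
cv2.imwrite('pics/w2.png',cv2.resize(a,None,fx=2.6,fy=2.6,interpolation=cv2.INTER_CUBIC))
cv2.imwrite('pics/w3.png',cv2.resize(b,None,fx=2.6,fy=2.6,interpolation=cv2.INTER_CUBIC))
E
```

```text
6.525
[252.81113874  96.11053025]
[249.66833704  67.66034181]
```

View pics/w2.png

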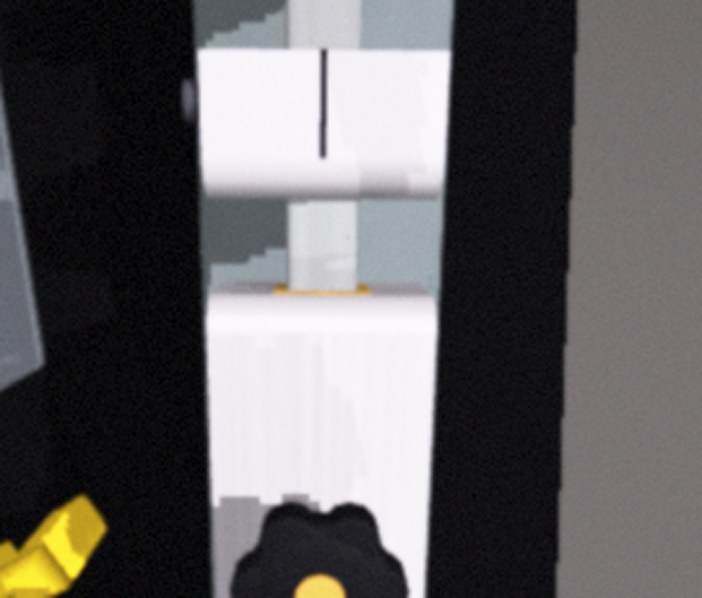

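View pics/w3.png

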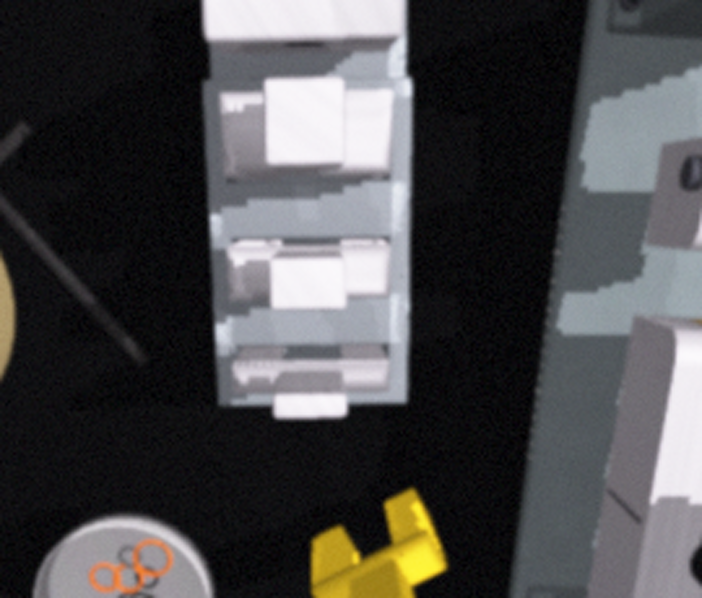

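Gap view (crop offset 130, scale 2.6): the stop-face edge is at row 199, and the carriage face with its bronze bush is at row about 293. The bar spans columns 288–357. Rack view: the 20, 14 and 8 mm stem tops are at (305,121), (309,281) and (311,406), and the taper head's lower edge is at row 38. The order matches their thickness.

```bash
python3 - <<'E'
from h import *
def F(n):
    r=dict(np.load(n+'.npz'));C=cam(r,r)
    return C,lambda p,z:ray(C,((p[0]+.5)/2.6-.5+130,(p[1]+.5)/2.6-.5),z)
C,f=F('w2');print('cam',C[2])
for n,p,z in [('stopface',(323,200),.088),('stopedge L',(205,196),.092),('stopedge R',(442,199),.092),('carface',(322,294),.088),('carfaceorange top',(322,286),.088),('bar L1',(288,205),.088),('bar R1',(357,205),.088),('barL2',(289,285),.088),('barR2',(355,285),.088),
 ('carL1',(207,330),.098),('carR1',(436,330),.098),('carL2',(213,560),.098),('carR2',(426,560),.098),('stopback L',(198,50),.098),('stopback R',(453,50),.098),('knob',(321,591),.127)]: print(n,np.round(f(p,z),4))
C,f=F('w3');print('cam',C[2])
for n,p,z in [('tapBL',(203,40),.118),('tapBR',(405,36),.118),
 ('s20TL',(265,79),.122),('s20TR',(343,77),.122),('s20BL',(267,163),.122),('s20BR',(343,164),.122),
 ('s14TL',(271,258),.122),('s14TR',(346,255),.122),('s14BL',(272,308),.122),('s14BR',(346,309),.122),
 ('s8TL',(275,396),.122),('s8TR',(347,394),.122),('s8BL',(275,417),.122),('s8BR',(347,415),.122),
 ('rkL1',(205,90),.056),('rkL2',(219,404),.056),('rkR1',(411,80),.056),('rkR2',(407,402),.056)]: print(n,np.round(f(p,z),4))
# side view: taper etc
E
```

```text
cam [ 0.54967943 -0.26986753  0.29522575]
stopface [ 0.5502 -0.2693  0.088 ]
stopedge L [ 0.5249 -0.2672  0.092 ]
stopedge R [ 0.5758 -0.2704  0.092 ]
carface [ 0.5489 -0.2895  0.088 ]
carfaceorange top [ 0.549  -0.2877  0.088 ]
bar L1 [ 0.5424 -0.27    0.088 ]
bar R1 [ 0.5576 -0.2707  0.088 ]
barL2 [ 0.5416 -0.2871  0.088 ]
barR2 [ 0.5565 -0.2879  0.088 ]
carL1 [ 0.5235 -0.295   0.098 ]
carR1 [ 0.5735 -0.2975  0.098 ]
carL2 [ 0.5201 -0.349   0.098 ]
carR2 [ 0.5706 -0.3516  0.098 ]
stopback L [ 0.5267 -0.2398  0.098 ]
stopback R [ 0.5774 -0.2423  0.098 ]
knob [ 0.5459 -0.3453  0.127 ]
cam [ 0.42915081 -0.25571832  0.33484097]
tapBL [ 0.4033 -0.2217  0.118 ]
tapBR [ 0.4474 -0.221   0.118 ]
s20TL [ 0.4169 -0.23    0.122 ]
s20TR [ 0.4338 -0.2297  0.122 ]
s20BL [ 0.417  -0.2471  0.122 ]
s20BR [ 0.4339 -0.2473  0.122 ]
s14TL [ 0.4175 -0.2676  0.122 ]
s14TR [ 0.4348 -0.2669  0.122 ]
s14BL [ 0.4175 -0.2789  0.122 ]
s14BR [ 0.4348 -0.2792  0.122 ]
s8TL [ 0.4179 -0.2998  0.122 ]
s8TR [ 0.4352 -0.2993  0.122 ]
s8BL [ 0.4178 -0.305   0.122 ]
s8BR [ 0.4353 -0.3045  0.122 ]
rkL1 [ 0.3959 -0.2249  0.056 ]
rkL2 [ 0.3966 -0.316   0.056 ]
rkR1 [ 0.4546 -0.2224  0.056 ]
rkR2 [ 0.4562 -0.3155  0.056 ]
```

The gap measures about 18–19 mm: stop face at y −0.2693, carriage face at about −0.2875. The 8 mm spacer leaves 10–11 mm, well inside the taper's 4–12.5 mm. The 14 mm would leave barely 4, so I'm taking the 8 mm.

```bash
cat >> h.py <<'E'
TH=-.052
U=np.array([-np.sin(TH),np.cos(TH)])        # bench +y in world
P0=np.array([.5504,-.2693])                 # bar axis (mid slot) at the stop face
def at(d): return P0-U*d                     # d = distance from stop face toward carriage
def wf(): return np.array(get_state()['wrist_force'])
E
python3 - <<'E'
from h import *
goto([.4266,-.302,.175],down(.015));line_to([.4266,-.302,.116],speed=.12)
f=wf();grip(.012);s=get_state();print('grip',s['gripper_width'],s['grasp_force'],wf()-f,s['tool_pos'],s['time_s'])
line_to([.4266,-.302,.175],speed=.12)
line_to([.4266,-.302,.215],speed=.2)
s=get_state();print('lift',s['gripper_width'],wf()-f)
p=at(.0062);goto([*p,.215],down(TH));
st=get_state();r=read_camera('wrist');np.savez('w4.npz',tool_pos=st['tool_pos'],tool_rot=st['tool_rot'],**r)
a=r['color'][...,::-1][0:300,130:400];cv2.imwrite('pics/w4.png',cv2.resize(a,None,fx=2,fy=2,interpolation=cv2.INTER_CUBIC))
r=read_camera('side');cv2.imwrite('pics/s4.png',cv2.resize(r['color'][100:250,160:330,::-1],None,fx=4,fy=4,interpolation=cv2.INTER_CUBIC))
print(st['tool_pos'],st['time_s'])
E
```

```text
grip 0.016437621091284504 58.35349202156067 [-1.01669225  0.27261698  5.94499817] [ 0.42670542 -0.30212308  0.11628644] 8.125
lift 0.016586097200270246 [-1.11248682  0.30560356  0.09316661]
[ 0.54990867 -0.27475744  0.21322283] 9.6917
```

View pics/w4.png

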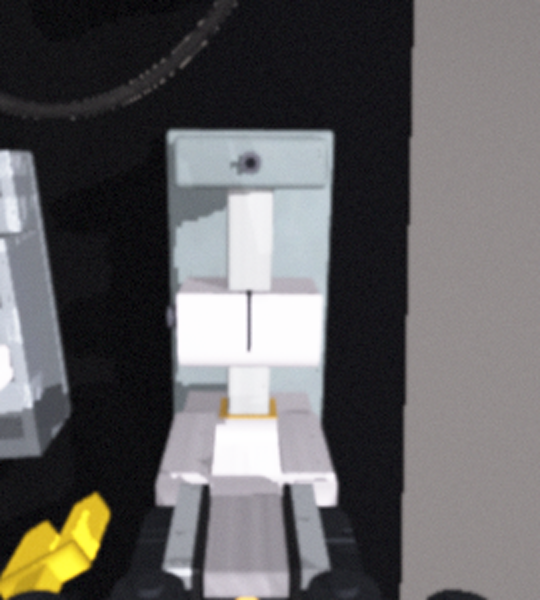

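The wrist view shows the 8 mm spacer held square between the fingers, with its plate centred at column 247. The bar is at column 250 and the stop's face edge at row 365. I'll lower it with a force watch.

```bash
python3 - <<'E'
from h import *
p=at(.0062);wait(.2);f=wf();print(get_state()['tool_pos'],p)
for z in [.180,.165,.150,.140,.132,.128,.126,.1245,.1235,.1225,.1215,.1205]:
    line_to([*p,z],speed=.08 if z>.13 else .03);d=wf()-f;s=get_state();print(z,np.round(d,1),np.round(s['tool_pos'],4))
    if d[2]>6 or abs(d[:2]).max()>6:break
print(s['time_s'])
E
```

```text
[ 0.54942378 -0.27582086  0.21502196] [ 0.55007775 -0.27549162]
0.18 [-0.3  1.3 -0.4] [ 0.5501 -0.2756  0.18  ]
0.165 [-1.1  0.5  0.2] [ 0.5499 -0.2754  0.1648]
0.15 [0.2 0.6 0.8] [ 0.5499 -0.2753  0.1497]
0.14 [-0.6  0.6  0.7] [ 0.5499 -0.2754  0.1397]
0.132 [-0.2  0.4 -1.1] [ 0.5499 -0.2753  0.1317]
0.128 [-0.8  0.4  0.1] [ 0.55   -0.2755  0.1279]
0.126 [-1.5  1.  -1. ] [ 0.55   -0.2754  0.1259]
0.1245 [-0.2  0.4 -0.4] [ 0.5501 -0.2755  0.1245]
0.1235 [-3.6  2.3 12. ] [ 0.5502 -0.2756  0.1243]
12.8083
```

It seated on the bar at the expected height (0.124). Next I'll push it gently against the stop.

```bash
python3 - <<'E'
from h import *
z=.1244;line_to([*at(.0062),z],speed=.03);f=wf()
for d in [.0052,.0044,.0036,.0028,.002,.0012,.0004]:
    line_to([*at(d),z],speed=.03);g=wf()-f;s=get_state();print(d,np.round(g,1),np.round(s['tool_pos'],4))
    if g@[*U,0]<-5:break
grip(.06);s=get_state();print(s['time_s'],np.round(wf()-f,1))
line_to([*s['tool_pos'][:2],.20],speed=.2)
goto([.4256,-.295,.20],down(.012));wait(.15)
st=get_state();r=read_camera('wrist');np.savez('w5.npz',tool_pos=st['tool_pos'],tool_rot=st['tool_rot'],**r)
cv2.imwrite('pics/w5.png',cv2.resize(r['color'][0:300,130:512,::-1],(764,600),interpolation=cv2.INTER_CUBIC));print(st['time_s'],st['tool_pos'])
E
```

```text
0.0052 [ 0.2 -1.5 -2.2] [ 0.5502 -0.2745  0.1244]
0.0044 [-0.6 -2.  -1.5] [ 0.5502 -0.2737  0.1244]
0.0036 [-1.2 -1.9 -1.3] [ 0.5503 -0.2728  0.1244]
0.0028 [ 0.4 -4.5 -2.3] [ 0.5503 -0.2722  0.1244]
0.002 [-1.7 -9.5 -2.4] [ 0.5503 -0.272   0.1245]
14.8 [-0.7 -1.  -2.4]
16.05 [ 0.42635407 -0.2949357   0.19964629]
```

View pics/w5.png

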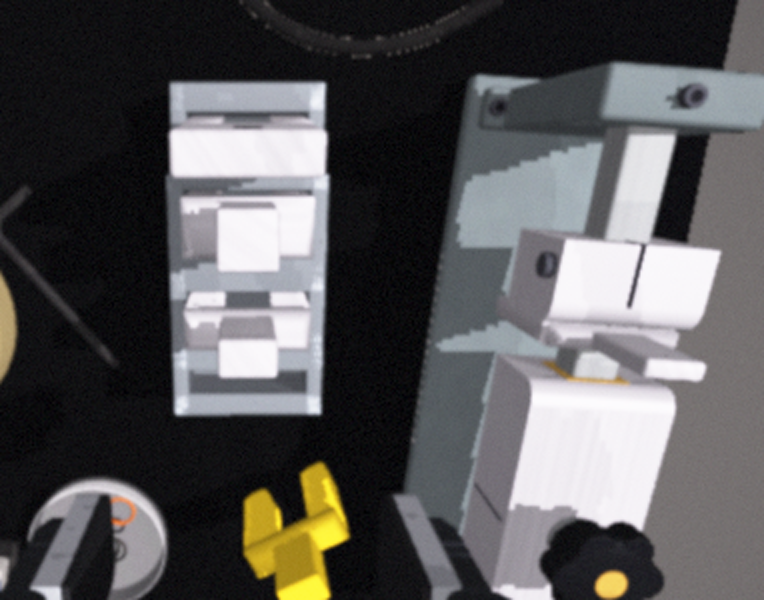

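The 8 mm spacer hangs squarely over the bar beside the stop (stem near (655,355)), and the carriage gap is open below it. The taper head's top face spans (170,130)–(327,177) in this crop.

```bash
python3 - <<'E'
from h import *
r=dict(np.load('w5.npz'));C=cam(r,r)
f=lambda p,z:ray(C,((p[0]+.5)/2-.5+130,(p[1]+.5)/2-.5),z)
for n,p,z in [('TL',(170,130),.118),('TR',(327,129),.118),('BR',(327,176),.118),('BL',(170,178),.118),('s14 L',(219,377),.122),('s14R',(278,376),.122),
 ('rkTL',(170,83),.034),('rkTR',(326,83),.034),
 ('s8 plate nearL',(545,348),.098),('s8 stem near L',(618,375),.130),('s8 stem near R',(704,379),.130),('s8 stem far R',(704,362),.130),('carEdgeL',(497,353),.095)]: print(n,np.round(f(p,z),4))
E
```

```text
TL [ 0.4036 -0.209   0.118 ]
TR [ 0.4468 -0.2082  0.118 ]
BR [ 0.4474 -0.2206  0.118 ]
BL [ 0.4033 -0.2217  0.118 ]
s14 L [ 0.4172 -0.2789  0.122 ]
s14R [ 0.435  -0.2783  0.122 ]
rkTL [ 0.3951 -0.1894  0.034 ]
rkTR [ 0.4547 -0.1886  0.034 ]
s8 plate nearL [ 0.5248 -0.275   0.098 ]
s8 stem near L [ 0.5326 -0.2743  0.13  ]
s8 stem near R [ 0.5577 -0.2752  0.13  ]
s8 stem far R [ 0.5565 -0.2701  0.13  ]
carEdgeL [ 0.5102 -0.2778  0.095 ]
```

```bash
cat >> h.py <<'E'
S=np.array([.5503,-.2720])   # centre of the hung spacer
def tp(c): return S-U*(.0105+c)  # TCP when taper's flat face is c clear of it
E
python3 - <<'E'
from h import *
g=[.4255,-.2149];q=down(.012)
goto([*g,.17],q);line_to([*g,.106],speed=.12)
f=wf();grip(.035);s=get_state();print('grip',s['gripper_width'],s['grasp_force'],np.round(wf()-f,1),s['tool_pos'],s['time_s'])
line_to([*g,.16],speed=.12);line_to([*g,.25],speed=.25)
goto([*tp(.002),.25],down(TH));wait(.2);s=get_state()
print('over',s['gripper_width'],np.round(wf()-f,1),s['tool_pos'],tp(.002),s['time_s'])
r=read_camera('wrist');a=r['color'][...,::-1][:,130:400]
b=read_camera('side')['color'][90:250,170:340,::-1]
cv2.imwrite('pics/s6.png',np.hstack([cv2.resize(a,(400,569)),cv2.resize(b,(400,569),interpolation=cv2.INTER_CUBIC)]))
E
```

```text
grip 0.04297734008720861 60.07700264453888 [-1.3 -0.9  7.5] [ 0.42593282 -0.21528896  0.10681053] 17.5
over 0.042677070305329606 [-0.3  0.7 -0.6] [ 0.54890339 -0.28403424  0.24978694] [ 0.54965029 -0.2844831 ] 19.4333
```

View pics/s6.png

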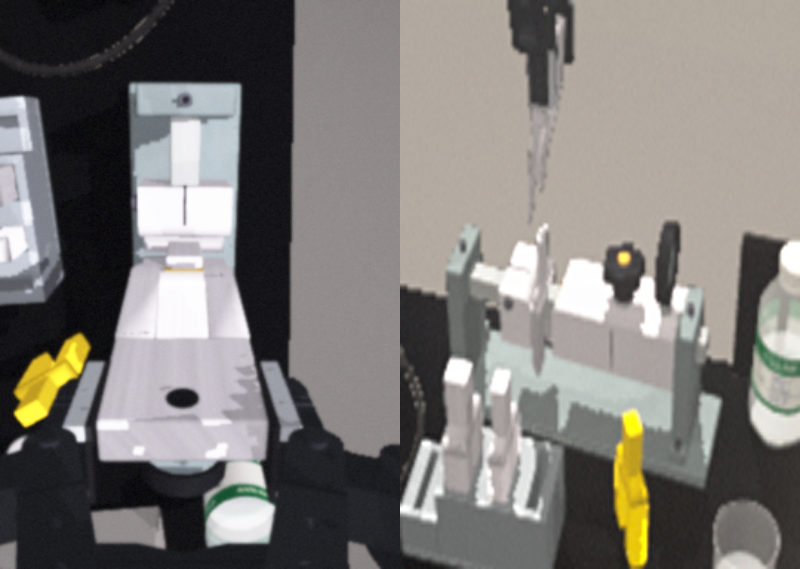

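The wrist half shows the taper held square, flat face towards the stop, above the gap near (185,260). The side half shows the 8 mm spacer upright against the stop at (541,300) with the carriage gap open. Lowering with a force watch.

```bash
python3 - <<'E'
from h import *
f=wf();ok=1
for z in [.22,.20,.19,.18,.17,.16,.150]:
    line_to([*tp(.002),z],speed=.08);d=wf()-f;s=get_state();print(z,np.round(d,1),np.round(s['tool_pos'],4))
    if abs(d).max()>5: ok=0;break
if ok:
  for c in [.0012,.0004,-.0004,-.0012,-.002,-.0028]:
    line_to([*tp(c),z],speed=.03);d=wf()-f;s=get_state();print(c,np.round(d,1),np.round(s['tool_pos'],4))
    if d@[*U,0]<-3:break
print(s['time_s'])
E
```

```text
0.22 [ 0.3 -0.4  0.3] [ 0.5496 -0.2845  0.2199]
0.2 [0.1 0.5 0.9] [ 0.5496 -0.2844  0.1998]
0.19 [ 0.1 -3.8 -0.8] [ 0.5497 -0.2849  0.1901]
0.18 [ 1.8 -4.4 -1.5] [ 0.5496 -0.2848  0.1797]
0.17 [ 0.5 -6.  -2.9] [ 0.5495 -0.2847  0.1694]
21.2833
```

There's light contact with the flat spacer, so my clearance estimate was about 2 mm optimistic. I'll back off and see where the contact vanishes.

```bash
python3 - <<'E'
from h import *
z=.17
for c in [.0026,.0032,.0038,.0044]:
    line_to([*tp(c),z],speed=.03);wait(.1);d=wf();s=get_state();print(c,np.round(d,1),np.round(s['tool_pos'],4))
    if d@[*U,0]>-1:break
for z in [.165,.16,.155,.150,.147]:
    line_to([*tp(c),z],speed=.06);d=wf();s=get_state();print(z,np.round(d,1),np.round(s['tool_pos'],4))
    if abs(d).max()>6: break
print(s['time_s'])
r=read_camera('side');cv2.imwrite('pics/s7.png',cv2.resize(r['color'][110:230,180:320,::-1],None,fx=5,fy=5,interpolation=cv2.INTER_CUBIC))
E
```

```text
0.0026 [-0.2 -4.  -3.9] [ 0.5495 -0.2851  0.1698]
0.0032 [-0.8 -2.1 -2.7] [ 0.5495 -0.2855  0.17  ]
0.0038 [-0.3  0.8 -0.9] [ 0.5495 -0.2861  0.17  ]
0.165 [ 1.1  0.7 -1.1] [ 0.5494 -0.2862  0.1646]
0.16 [-2.7  0.9 28.8] [ 0.5509 -0.2874  0.1625]
22.8333
```

View pics/s7.png

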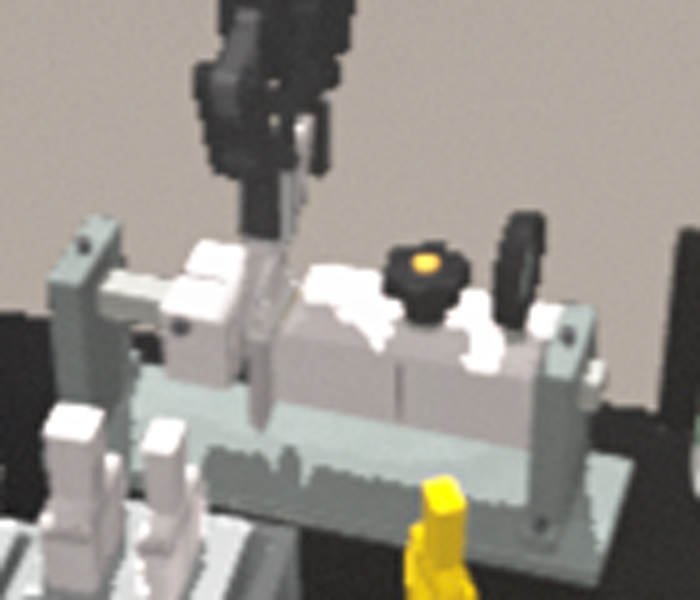

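The side crop shows the taper partly down, touching early, with the spacer's leg at (262,400). I'll unload and check numerically whether the carriage has moved, using the knob's yellow centre.

```bash
python3 - <<'E'
from h import *
def knob(C,im,guess):
    im=im.astype(int);m=(im[...,0]-im[...,2]>70)&(im[...,0]>140)
    g=proj(C,guess).astype(int);n=np.zeros_like(m);n[max(g[1]-15,0):g[1]+15,max(g[0]-15,0):g[0]+15]=1
    ys,xs=np.nonzero(m&n);return (np.round(ray(C,(xs.mean(),ys.mean()),.127),4) if len(xs) else None),len(xs),g
for n in ['w1','w2','w3','w4','w5']:
    r=dict(np.load(n+'.npz'));C=cam(r,r);print(n,knob(C,r['color'],(.5457,-.344,.127)))
for n in ('top','side'):
    r=dict(np.load(n+'0.npz'));C=cam(r);print(n,0,knob(C,r['color'],(.5457,-.341,.127)))
line_to([*tp(.0038),.166],speed=.05);wait(.1);print(np.round(wf(),1),get_state()['tool_pos'])
for n in ('top','side'):
    r=read_camera(n);np.savez(n+'1.npz',**r);C=cam(r);print(n,1,knob(C,r['color'],(.5457,-.344,.127)))
E
```

```text
w1 (array([ 0.5456, -0.3412,  0.127 ]), 101, array([304, 252]))
w2 (array([ 0.5455, -0.3468,  0.127 ]), 282, array([252, 224]))
w3 (array([ 0.5451, -0.3468,  0.127 ]), 190, array([432, 220]))
w4 (array([ 0.5454, -0.347 ,  0.127 ]), 152, array([253, 300]))
w5 (array([ 0.545 , -0.3466,  0.127 ]), 175, array([437, 288]))
top 0 (array([ 0.547 , -0.3394,  0.127 ]), 26, array([264, 157]))
side 0 (array([ 0.5486, -0.3387,  0.127 ]), 19, array([262, 162]))
[ 0.3 -4.   1.1] [ 0.54957455 -0.28659136  0.16576497]
top 1 (None, 0, array([266, 157]))
side 1 (array([ 0.5479, -0.3448,  0.127 ]), 18, array([264, 162]))
```

The carriage is still home: the knob stayed at y −0.3468. The hard stop at taper tip z≈0.062 puts the slot crown at 0.130, exactly the flat spacer's stem height. So the taper or the spacer is probably leaning. I'll lift clear and use the last picture to see both.

```bash
python3 - <<'E'
from h import *
line_to([*tp(.0045),.25],speed=.12);wait(.2)
st=get_state();r=read_camera('wrist');np.savez('w8.npz',tool_pos=st['tool_pos'],tool_rot=st['tool_rot'],**r)
C=cam(r,st);g=proj(C,(.55,-.275,.11));print(g,st['tool_pos'],st['time_s'])
x0,y0=int(g[0])-50,int(g[1])-60;a=r['color'][y0:y0+120,x0:x0+100,::-1]
s=read_camera('side');np.savez('side8.npz',**s);Cs=cam(s);t=np.array(st['tool_pos'])
for z in (.25-.1,.25):print('side',proj(Cs,(t[0],t[1],z)))
h=proj(Cs,(t[0],t[1],.18));u0,v0=int(h[0])-50,int(h[1])-60;b=s['color'][v0:v0+120,u0:u0+80,::-1]
print(x0,y0,u0,v0)
cv2.imwrite('pics/s8.png',np.hstack([cv2.resize(a,(440,528),interpolation=cv2.INTER_CUBIC),cv2.resize(b,(352,528),interpolation=cv2.INTER_CUBIC)]))
E
```

```text
[254.2045606  169.52913079] [ 0.5492588  -0.28678107  0.24918212] 24.4
side [236.95845188 148.57823971]
side [235.8452992  104.71819711]
204 109 186 76
```

View pics/s8.png

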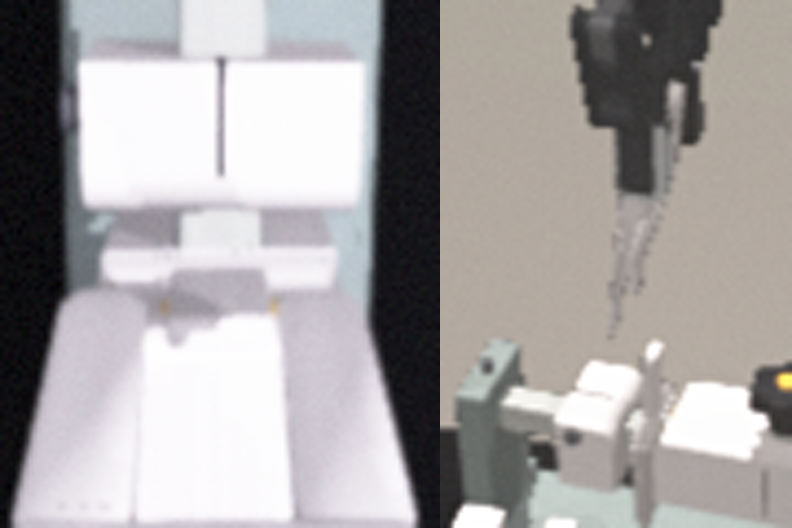

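The side crop shows the taper tilted, with its tips swung towards the stop (tip at (612,335) instead of about (640,335)). The wrist crop shows bar between the stop (row 207) and the spacer plate (row 250), so the taper had entered on the wrong side of the spacer and pushed it off the stop. I'll quantify the tilt.

```bash
python3 - <<'E'
from h import *
r=dict(np.load('w8.npz'));C=cam(r,r);im=cv2.cvtColor(r['color'],cv2.COLOR_RGB2GRAY)
print('cam',np.round(C[2],4),'tool',r['tool_pos'])
col=im[:,226:230].mean(1);e=np.diff(cv2.GaussianBlur(col[:,None],(1,3),0)[:,0])
print([(i,round(x)) for i,x in enumerate(e) if abs(x)>12 and i>100])
for x in (208,212,234,254): 
    c=im[:,x-1:x+2].mean(1);print(x,c[165:384:3].astype(int).tolist())
t=r['tool_pos']
K,R,c=C
for tilt in (0,.03,.06,.09,.12):  # tips toward +y; pivot at grasp point
    piv=np.array([t[0],t[1],t[2]-.003]);out=[]
    for yl,zl in ((.0065,-.097),(.0065,.015),(-.0065,.015),(.0065,-.029)):
        y=yl*np.cos(tilt)-zl*np.sin(tilt);z=zl*np.cos(tilt)+yl*np.sin(tilt)
        out.append(round(proj(C,piv+np.array([U[0]*y,U[1]*y,z]))[1],1))
    print(tilt,'rows tip,headtop+,headtop-,crown',out)
C2=C
for n,row,z in [('stop edge',207,.092),('plate top far edge',250,.098),('plate top near',285,.098)]:
    print(n,np.round(ray(C,(204+220/4.4,109+row/4.4),z),4))
S8=dict(np.load('side8.npz'));Cs=cam(S8);X=np.array([np.cos(TH),np.sin(TH)])
# side: intersect rays with plane of near leg's outer face
for p in ((612,335),(617,195)):
    K,R,c=Cs;d=R@np.linalg.inv(K)@np.array([186+(p[0]-440)/4.4,76+p[1]/4.4,1]);o=np.array([*X,0])
    k=(o@np.array([*t[:2],0])-.022-o@c)/(o@d);P=c+k*d;print('side',P,'dy',(P[:2]-t[:2])@U,'dz',P[2]-t[2])
E
```

```text
cam [ 0.5532 -0.2077  0.3692] tool [ 0.5492588  -0.28678107  0.24918212]
[(121, 21), (122, 25), (123, 13), (154, -23), (155, -28), (156, -14), (164, 19), (165, 22), (166, 13), (171, -14), (172, -13), (226, -13), (227, -14), (278, -13), (279, -13), (284, 19), (285, 16), (310, -25), (311, -49), (312, -54), (313, -32), (339, 26), (340, 35), (341, 26), (365, -14), (366, -30), (367, -37), (368, -23)]
208 [15, 12, 13, 11, 11, 15, 10, 13, 11, 12, 12, 11, 10, 16, 15, 22, 43, 79, 116, 152, 182, 175, 175, 186, 190, 192, 193, 194, 195, 195, 196, 198, 200, 200, 200, 201, 199, 198, 199, 199, 233, 244, 202, 198, 197, 202, 204, 206, 202, 139, 20, 19, 19, 16, 17, 20, 17, 18, 13, 87, 145, 143, 144, 143, 143, 142, 143, 90, 28, 31, 27, 26, 26]
212 [6, 15, 14, 9, 13, 14, 12, 14, 14, 25, 40, 74, 109, 146, 178, 192, 200, 201, 208, 214, 219, 197, 193, 194, 196, 197, 198, 199, 198, 197, 198, 199, 198, 196, 196, 196, 198, 199, 198, 199, 233, 243, 197, 201, 198, 199, 201, 202, 205, 143, 21, 18, 20, 18, 17, 15, 12, 13, 13, 92, 142, 144, 143, 142, 144, 144, 143, 91, 29, 26, 29, 25, 24]
234 [199, 234, 242, 173, 
[... 847 characters left out ...]
loat64(289.8), np.float64(318.9), np.float64(234.4)]
0.06 rows tip,headtop+,headtop-,crown [np.float64(183.8), np.float64(291.2), np.float64(319.5), np.float64(233.0)]
0.09 rows tip,headtop+,headtop-,crown [np.float64(179.9), np.float64(292.5), np.float64(320.1), np.float64(231.6)]
0.12 rows tip,headtop+,headtop-,crown [np.float64(175.9), np.float64(293.9), np.float64(320.6), np.float64(230.2)]
stop edge [ 0.5502 -0.2683  0.092 ]
plate top far edge [ 0.5498 -0.275   0.098 ]
plate top near [ 0.5495 -0.2817  0.098 ]
side [ 0.52819851 -0.26815385  0.15275924] dy 0.01750740503400438 dz -0.09642288574007021
side [ 0.52792866 -0.2733387   0.22693933] dy 0.012315537381525115 dz -0.02224279296159351
```

The tilt is about 0.085 rad, tips towards +y, and the grasp is shifted about 2 mm. I'll tilt the tool to make the taper upright and lower its tips on the carriage side of the spacer, feeling for contact. Then I'll push the spacer back to the stop and feel the remaining gap by touching both sides.

```bash
cat >> h.py <<'E'
def tilted(phi):
    w,x,y,z=down(TH);q=(Ro.from_rotvec(phi*np.array([np.cos(TH),np.sin(TH),0]))*Ro.from_quat([x,y,z,w])).as_quat()
    return [float(q[3]),*map(float,q[:3])]
B=np.array([.5503,-.2720])
def on(y): return B+U*((y+.2720)/U[1])      # bar-axis point at world y
E
python3 - <<'E'
from h import *
q=tilted(-.085);y=-.2932
goto([*on(y),.25],q);line_to([*on(y),.206],speed=.12);wait(.15);f=wf();ok=1
z=.206
for z in [.200,.197,.194,.190,.185,.180,.176]:
    line_to([*on(y),z],speed=.05);d=wf()-f;s=get_state();print(z,np.round(d,1),np.round(s['tool_pos'],4))
    if d[2]>5 or abs(d@[*U,0])>6: ok=0;break
if ok:
  for i in range(1,14):
    y+=.001;line_to([*on(y),z],speed=.04);d=wf()-f;print(round(y,4),np.round(d,1),np.round(get_state()['tool_pos'],4))
    if d@[*U,0]<-4:break
print(get_state()['time_s'])
E
```

```text
0.2 [ 1.2  0.6 -0.6] [ 0.549  -0.2931  0.1998]
0.197 [ 2.   1.2 -0.2] [ 0.5493 -0.2933  0.1969]
0.194 [ 0.6  1.1 -1.4] [ 0.5491 -0.2931  0.1937]
0.19 [0.9 1.1 0.2] [ 0.549  -0.293   0.1896]
0.185 [ 1.3  1.  -0.7] [ 0.549  -0.2931  0.1846]
0.18 [1.6 0.5 0.1] [ 0.549  -0.2931  0.1796]
0.176 [ 1.3  0.9 -1.6] [ 0.5491 -0.2931  0.1757]
-0.2922 [ 1.3  0.6 -0.5] [ 0.5493 -0.2922  0.1761]
-0.2912 [ 0.7  0.1 -0.3] [ 0.5493 -0.2912  0.1761]
-0.2902 [ 2.1 -0.1  1.2] [ 0.5494 -0.2901  0.176 ]
-0.2892 [0.6 0.5 0.6] [ 0.5494 -0.2892  0.176 ]
-0.2882 [ 0.7  0.4 -0.3] [ 0.5494 -0.2881  0.176 ]
-0.2872 [0.8 0.  0.5] [ 0.5495 -0.2872  0.176 ]
-0.2862 [-0.2 -3.   1.2] [ 0.5496 -0.2865  0.1761]
-0.2852 [-0.4 -4.1 -0.7] [ 0.5496 -0.2856  0.1761]
29.1833
```

```bash
python3 - <<'E'
from h import *
z=.176
for y in (-.2842,-.2832):
    line_to([*on(y),z],speed=.05);d=wf();p=get_state()['tool_pos'];print(y,np.round(d,1),np.round(p,4))
    if d@[*U,0]<-8:break
y=-.290
for i in range(8):
    y-=.001;line_to([*on(y),z],speed=.06 if i==0 else .04);d=wf();p=get_state()['tool_pos'];print(round(y,4),np.round(d,1),np.round(p,4))
    if d@[*U,0]>4:break
print(get_state()['time_s'])
E
```

```text
-0.2842 [-1.7 -6.3  0.1] [ 0.5496 -0.2846  0.1762]
-0.2832 [-1.5 -5.5  0.8] [ 0.5497 -0.2837  0.1762]
-0.291 [-0.4  0.5 -1.1] [ 0.5493 -0.2911  0.1759]
-0.292 [ 0.5  0.4 -0.6] [ 0.5492 -0.2919  0.1759]
-0.293 [-0.1  0.2 -2. ] [ 0.5492 -0.293   0.176 ]
-0.294 [ 0.6  0.5 -1.6] [ 0.5491 -0.294   0.176 ]
-0.295 [0.9 4.  0.2] [ 0.5491 -0.2947  0.1759]
30.9667
```

Touching both sides gives a remaining gap of about 13 mm, so the total is about 21 mm. The 8 mm spacer leaves too much, and the right one is the 14 mm (about 7 mm left). I'm swapping quickly: park the taper on the free bar behind the stop, return the 8 mm to its pocket, and fetch the 14 mm.

```bash
python3 - <<'E'
from h import *
T=lambda m:print(m,get_state()['time_s'],np.round(wf(),1),np.round(get_state()['tool_pos'],4))
def L(p,v,q=None):
    for k in (1,.6,.35):
        try: return line_to(p,q,speed=v*k)
        except PlanningError as e: err=e
    raise err
q=tilted(-.085)
L([*on(-.291),.176],.1);L([*on(-.289),.238],.3)
goto([*on(-.2225),.236],q);L([*on(-.2225),.150],.25);L([*on(-.2225),.1225],.12);T('stow')
if wf()[2]>15: raise SystemExit('blocked')
grip(.062);L([*on(-.2225),.178],.3);T('rel')
goto([*on(-.2720),.178],down(TH));L([*on(-.2720),.124],.2);grip(.012);T('g8');print(get_state()['gripper_width'])
L([*on(-.2730),.218],.3)
goto([.4266,-.302,.20],down(.012));L([.4266,-.302,.150],.2);L([.4266,-.302,.1185],.12);T('rack8')
E
```

```text
stow 32.8167 [ 0.  -0.5 -1.5] [ 0.5527 -0.2229  0.1224]
rel 33.475 [ 0.2 -0.5 -1. ] [ 0.5536 -0.2228  0.1797]
g8 34.6833 [-0.2  1.   7.9] [ 0.5508 -0.2722  0.1251]
0.016433497352135853
rack8 36.5333 [-0.8  0.2 -1.7] [ 0.427  -0.3023  0.1192]
```

```bash
python3 - <<'E'
from h import *
T=lambda m:print(m,get_state()['time_s'],np.round(wf(),1),np.round(get_state()['tool_pos'],4))
g=[.4263,-.2730];q=down(.012)
grip(.05);line_to([.4266,-.302,.152],speed=.25)
goto([*g,.150],q);line_to([*g,.116],speed=.15);grip(.012);T('g14');print(get_state()['gripper_width'])
line_to([*g,.155],speed=.2);line_to([*g,.215],speed=.3)
y=-.2770;goto([*on(y),.21],down(TH));line_to([*on(y),.135],speed=.2);T('in')
if abs(wf()).max()<8:
    line_to([*on(y),.1255],speed=.06);T('low');line_to([*on(y),.1238],speed=.05);T('seat')
E
```

```text
g14 38.25 [-0.7 -0.4  7. ] [ 0.4266 -0.2733  0.1169]
0.016897862709660483
in 40.0333 [-0.1 -0.3 -0.2] [ 0.5489 -0.277   0.1341]
low 40.3417 [-0.1  0.3 -1.5] [ 0.5495 -0.277   0.1252]
seat 40.5917 [-6.5  3.  19.7] [ 0.5497 -0.2771  0.1248]
```

```bash
python3 - <<'E'
from h import *
T=lambda m:print(m,get_state()['time_s'],np.round(wf(),1),np.round(get_state()['tool_pos'],4))
line_to([*on(-.2768),.1249],speed=.1)
line_to([*on(-.2738),.1249],speed=.05);T('push')
grip(.05);line_to([*on(-.2750),.178],speed=.3)
goto([*on(-.2225),.175],down(TH));line_to([*on(-.2225),.1215],speed=.2)
grip(.035);T('gt');print(get_state()['gripper_width'])
line_to([*on(-.2225),.236],speed=.3);T('up')
E
```

```text
push 41.0917 [-4.  -7.9  3.5] [ 0.5502 -0.2747  0.125 ]
gt 42.7917 [-0.5 -0.3 -0.8] [ 0.5534 -0.2229  0.1227]
0.043307658463011205
up 43.325 [-0.2  0.3 -2.3] [ 0.553  -0.2225  0.2371]
```

```bash
python3 - <<'E'
from h import *
T=lambda m:print(m,round(get_state()['time_s'],2),np.round(wf(),1),np.round(get_state()['tool_pos'],4))
y=-.2925
goto([*on(y),.236],down(TH));line_to([*on(y),.205],speed=.15);T('a');f=wf()
for z in (.196,.186,.176):
    line_to([*on(y),z],speed=.07);d=wf()-f;T(z)
    if abs(d[2])>6 or abs(d@[*U,0])>5: break
E
```

```text
a 44.07 [-0.2  0.8 -0.1] [ 0.5489 -0.2915  0.2044]
0.196 44.34 [-0.  -0.3 -1.4] [ 0.5492 -0.2923  0.196 ]
0.186 44.63 [ 0.2 -0.4 -0.5] [ 0.5489 -0.2923  0.1855]
0.176 44.92 [ 0.6  0.6 -1.2] [ 0.549  -0.2923  0.1754]
```

```bash
python3 - <<'E'
from h import *
now=lambda:get_state()['time_s']
T=lambda m:print(m,round(now(),2),np.round(wf(),1),np.round(get_state()['tool_pos'],4))
f=np.array([.3,0,-1.]);y=-.2923;z=.175
for i in range(6):
    y+=.001;line_to([*on(y),z],speed=.05);T(round(y,4))
    if (wf()-f)@[*U,0]<-2: break
for z in (.168,.163):
    line_to([*on(y),z],speed=.06);T(z)
    if wf()[2]>4: break
while now()<49.3:
    F=wf()[2]-f[2]
    if F>8.5: break
    z-=.0003 if F>3.5 else .001
    line_to([*on(y),z],speed=.03);T(round(z,4))
E
```

```text
-0.2913 45.17 [ 0.3  0.1 -1.7] [ 0.5494 -0.2913  0.1751]
-0.2903 45.42 [-1.3 -3.6  0.6] [ 0.5494 -0.2906  0.1752]
0.168 45.69 [ 1.  -4.3 -3.3] [ 0.5494 -0.2905  0.1674]
0.163 45.94 [ 0.5 -5.5 -3.5] [ 0.5493 -0.2905  0.1622]
0.162 46.19 [ 0.1 -6.2 -1.3] [ 0.5494 -0.2906  0.1615]
0.161 46.44 [ 0.1 -6.9  0.3] [ 0.5494 -0.2906  0.1605]
0.16 46.69 [-0.  -5.6 -0.1] [ 0.5494 -0.2906  0.1596]
0.159 46.94 [ 0.5 -5.6  0.7] [ 0.5495 -0.2907  0.1587]
0.158 47.19 [-0.1 -4.6  3.5] [ 0.5496 -0.2907  0.1579]
0.1577 47.44 [-0.8 -4.7  6.9] [ 0.5496 -0.2906  0.1579]
0.1574 47.69 [-1.  -5.   9.9] [ 0.5496 -0.2906  0.1578]
```

```bash
python3 - <<'E'
from h import *
line_to([*on(-.2903),.1573],speed=.03);s=get_state();print(s['time_s'],np.round(s['wrist_force'],1),s['tool_pos'],s['gripper_width'])
print(hand_in())
E
```

```text
47.9417 [-1.7 -4.2 11.6] [ 0.54959377 -0.29068344  0.15774332] 0.04255918218265544
the job is handed in; nothing more can be done
None
```

I handed in at 47.9 s: the carriage is home, the 14 mm spacer hangs against the stop, and the taper is wedged in the rest of the gap with about 11.6 N of downward push, still gripped. I first hung the 8 mm spacer by mistake and put it back in its rack pocket; on that try the taper hit a hard stop at about 29 N. Nothing was knocked over that I saw, but I took no pictures after the swap, so the final state is judged from force and position readings only.

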